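# Post the order pad into the drop box

## Robot

A 7-joint arm with a two-finger parallel gripper is mounted at the origin on a cart in front of the work surface, level with it; the furniture and walls round the work are solid. World frame = base frame: x ahead of the robot, y to its left, z up, the work surface at z = 0. Lengths are in m, angles in rad, forces in N, time in s.
With the tool pointing down it reaches from about 0.425 to 0.825 m from the base axis. Payload 3.6 kg.
Tool frame: the origin (TCP) lies at the very end of the fingers, on their centre line; the grasp point (between the pads) lies 19 mm behind it; z points along the fingers, y is the direction in which the jaws open and shut (so a half turn about z gives the same grasp; the last joint's range is limited). The gripper opens to 85 mm and grips with 20 to 120 N. Pads are 22 mm wide; open, the fingers measure 114 mm over their backs; the gripper's body (76 mm by 85 mm) begins 54 mm behind the grasp point. The pads swing forward as they close: fully open they stand 13 mm farther back than shut.
Start: joints at [1.26, 0.615, -0.013, 1.423, 0.008, 1.103, -0.04], TCP at [0.183, -0.624, 0.231] pointing down, gripper open.
Joint ranges: [-3.12, 3.12], [-0.3, 2.06], [-1.34, 1.32], [0.26, 2.42], [-1.36, 4.5], [0.01, 1.98], [-2.84, 2.84]. Speed limits (rad/s): [2.79, 2.79, 3.14, 3.14, 3.14, 3.14, 3.14].

## Interface

Orientations are given as a unit quaternion [x, y, z, w].
In Python, from plant import ctrl gives the robot as it stands.
- The arm moves only by the tool play_rows, never from a script. Its argument "commands" is a list that holds one entry, the list of rows, each a list of 4 numbers: the shift along the tool's x, y, z in units of 30 mm (1.0 is 30 mm), then the turn about the tool's z in units of 5 degrees (1.0 is 5 degrees). In form: [[[dx, dy, dz, spin], ...]]. A call has 1 to 12 rows; each row is the pose to reach, as a shift and turn from the pose commanded when the call began, along the tool's axes at that moment; what a row does not reach only later rows make up. A row lasts 1/12 s, in which the tool goes at most 41.7 mm and 7.16 degrees, less where a joint would pass 70% of its speed; a pose out of reach is approached as far as the arm can. A call with a gripper value outside its range is refused whole. "gripper" is the closure in counts, from 0 (fully open) to 255 (shut), set as the call begins (left out, the last holds). The fingers move at their own pace and stop on an object; the grip force is fixed at half the most. Time passes only in rows, so rows that repeat a pose let the fingers close. It gives the time, the measured TCP pose, the force and the opening at its end, in the units of the state.
- ctrl.observe(): the state, without advancing time (a new reading comes with each control period).
- ctrl.snapshot(name): name is "scene" or "side" or "wrist"; returns a dict with "image" (384x512x3 uint8, blue, green, red), "fov_y" (degrees; the focal length in pixels is half the picture's height over the tangent of half this angle, whatever the lens; pixels are square), "cx", "cy" (the principal point, pixels), "dist_coeffs" ([k1, k2, p1, p2, k3] as OpenCV has them; the pictures are not rectified), "R" (3x3) and "t" (3): a world point X has camera coordinates R X + t. Camera axes: x right, y down, z forward; pixel columns grow to the right and rows downward; lengths in m; the calibration is good to about 2 mm. A picture is of the moment at which its call begins. There is no depth.
- ctrl.sign_off(): hands the job in, once; it reports no verdict.
The state is a dict: "time_s": time; "joints": joint angles; "qvel": joint speeds; "effort": joint torques, N m; "eef_pos": TCP position; "orientation": TCP orientation; "force": force on the tool from outside, world axes, zero at the start; "moment": the same for the moment, N m; "opening": opening from 0.0 (shut) to 1.0 (fully open).
Only numpy, scipy, OpenCV 4.12 (cv2) and the standard library are available. Lean on these libraries where they do the work, as an engineer would, in place of code of your own. Each camera call takes 0.05 s, during which the arm holds its last target.

## Task

Closing up: the order pad lies on the loading shelf of the grey drop box. Slide the slot guard fully aside by its thumb tab, push the pad along the shelf and right through the sprung flap so that it drops into the box and the flap shuts behind it, then slide the guard fully back across the slot. Do not disturb the other things on the worktop or the shaker on top of the box.

Things in the scene. Friction and masses are not known exactly. Their poses are not given: they have to be found in the camera images.
- drop_box: Fixed grey sheet-metal drop box, 290 wide (y), 160 deep, 176 high. Origin on the worktop below the middle of its front face; x points into the box, y to its left, z up; front face at x = 0. A flat steel loading shelf stands out before it: x = -154 to 0, 290 wide, no lips, top at z = 130. Inside, a level sill ends in a free roller at x = 31, past which there is a 120 mm drop.
- slot (a point): Middle of the slot's lower edge, on the front face, level with the shelf top (130 above the worktop); axes as the drop box. The slot is 175 wide (y = -87 to +87) and 33 high; above it the box is only 13 mm higher.
- flap (a joint): Sprung steel flap closing the slot from behind, 35 high, hinged along its top edge; 0 = shut, grows (rad, to 1.4) as it swings inwards. A light spring presses it shut (about 0.15 N at its lower edge, 0.6 N when wide open); what is pushed at it opens it and it rests on the thing until that has passed.
- guard (a joint): Slot guard on the box's top front edge, slides along box y: 0 = closed, 0.06 m = fully aside to the left (stops at both ends); stays where left, friction about 1.5 N. Closed, its 44 wide tongue hangs 6 mm before the front face over the slot's left part (y = 43 to 87), down to 140 above the worktop, so the pad cannot pass; fully aside it clears the slot.
- guard_tab (a point): Centre of the guard's black upright thumb tab: 12 wide (y), 24 deep (x), 34 high (from 180 to 214 above the worktop), 26 behind the front face; moves with the guard (box y = 65 closed, 125 aside). Push its sides along the box's y.
- pad_center (a point): Centre of the loose dark-blue order pad lying flat on the shelf: 150 long (own x), 104 (own y), 14 thick at the binding; solid part 148 x 98 x 11; about 0.15 kg. Starts about 85 mm before the front face, long side across the slot but turned up to 0.3 rad and up to 35 mm aside. It goes in with a long edge leading and tips over the roller once its near edge is within about 10 mm of the front face.
- shaker: Bystander: spice shaker on the box's top, 44 wide, 90 high, origin under its middle.
- tub_oats: Bystander: small clear tub, 69x69x75, right of the shelf; origin under its middle.
- tub_berries: Bystander: small clear tub, 69x69x75, left of the box; origin under its middle.
- date_tape: Bystander: roll of tape lying flat, 104 across, 25 high, left of the shelf; origin under its middle.
- scissors: Bystander: scissors lying on the worktop at the right, about 200 long.

How it is judged:
On the way, in this order (a step that is already met when the one before it is completed fails the run):
1. the slot guard is fully aside (within 8 mm of its stop) (value of joint guard above 0.052 m), for 0.2 s.
2. the pad has passed the flap and dropped into the box (z of pad_center in the frame of drop_box below 0.1 m and x of pad_center in the frame of drop_box above 0.01 m), for 0.2 s.
At the end, for the whole second after the job is handed in: The pad lies at rest inside the box (its centre behind the front face and at least 30 mm below the shelf top), the flap is shut (within 0.1 rad) and the guard is back across the slot (within 8 mm of its closed stop) (all of step 2 and x of pad_center in the frame of drop_box below 0.135 m and value of joint flap below 0.1 rad and value of joint guard below 0.008 m and linear speed of pad below 0.02 m/s); the robot touches nothing.
It fails at once if a bystander is shifted by more than 30 mm (the shaker on the box, the two tubs, the tape or the scissors) (distance of any of shaker, tub_oats, tub_berries, date_tape, scissors from where it was at the start of the episode above 0.03 m).
It also fails if it takes over 72 s, if anything falls off the work surface, if the arm or the gripper's body presses on something with over 40 N, if the wrist force passes 120 N, or if a joint passes its speed limit or range.

## Working session

There is one attempt and no reset: what is moved stays moved. The work goes in short steps, Python scripts to look and compute and a tool call to move; the robot and the scene stay as the last step left them, time stands still between calls to the robot, and variables do not carry over. Pictures are saved under pics/ and viewed, and the job is handed in when it is done.

Besides the shell and the picture viewer there is one more tool, called after "Request:" as name(argument=value, ...), one argument or row to a line, values as JSON. play_rows: Moves the arm, as the interface text tells. Its arguments: {"type":"object","properties":{"commands":{"type":"array"},"gripper":{"type":"number"}},"required":["commands"]}

```bash
mkdir -p pics; ls
python3 - <<'E'
from plant import ctrl
import cv2
print(ctrl.observe())
for n in("scene","side","wrist"):
    s=ctrl.snapshot(n); cv2.imwrite(f"pics/{n}0.png",s["image"]); print(n,{k:v for k,v in s.items() if k!="image"})
E
```

```text
pics
{'time_s': 0.0, 'joints': array([ 1.25948404,  0.61593633, -0.01262655,  1.42494177,  0.00812586,
        1.1034077 , -0.04043824]), 'qvel': array([ 0.00081884,  0.00022508, -0.00089053, -0.00165618, -0.00104372,
        0.00044118, -0.000584  ]), 'effort': array([-8.02283125e-05, -4.69209194e+01,  2.59364666e-01, -1.71031898e+01,
        9.97418800e-03,  9.84031067e-03, -6.04068475e-06]), 'eef_pos': array([ 0.18242068, -0.62305682,  0.23011283]), 'orientation': array([ 9.89873058e-01,  1.41949231e-01, -2.15701802e-04, -1.30353148e-03]), 'force': array([-0.27926994,  0.29793293,  0.34894908]), 'moment': array([ 0.03648412, -0.04520694,  0.03990332]), 'opening': 0.9971775185382805}
scene {'fov_y': 47.08360124645229, 'cx': 247.4090544691, 'cy': 196.7479923587837, 'dist_coeffs': array([-0.10001764,  0.        ,  0.        ,  0.        ,  0.        ]), 'R': array([[ 0.61346763, -0.78962515,  0.01223057],
       [-0.56841752, -0.45225472, -0.68728975],
       [ 0.5482326 ,  0.41467794, -0.7262804 ]]), 't': array([-0.35025484,  0.40782397,  1.54184874])}
side {'fov_y': 49.38638659380256, 'cx': 256.1804291438958, 'cy': 192.27033413882538, 'dist_coeffs': array([0.03531344, 0.        , 0.        , 0.        , 0.        ]), 'R': array([[-0.90782787, -0.41912155, -0.01362655],
       [-0.18183754,  0.42272987, -0.88782575],
       [ 0.37786725, -0.80351514, -0.45997799]]), 't': array([0.4915765 , 0.24513178, 1.35925717])}
wrist {'fov_y': 70.48965352945052, 'cx': 254.5723159399883, 'cy': 191.96254881431264, 'dist_coeffs': array([-0.04392233,  0.        ,  0.        ,  0.        ,  0.        ]), 'R': array([[ 0.28059257, -0.95981975, -0.0037223 ],
       [-0.91343479, -0.26821952,  0.30609666],
       [-0.29479602, -0.08248837, -0.95199316]]), 't': array([-0.64798545, -0.03965249,  0.38148828])}
```

View pics/scene0.png

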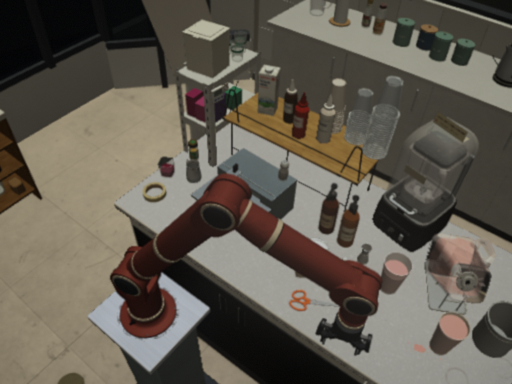

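View pics/side0.png

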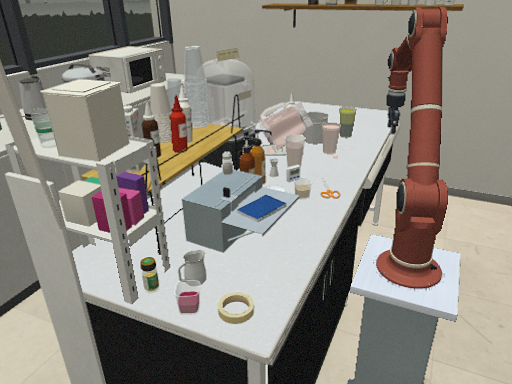

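View pics/wrist0.png

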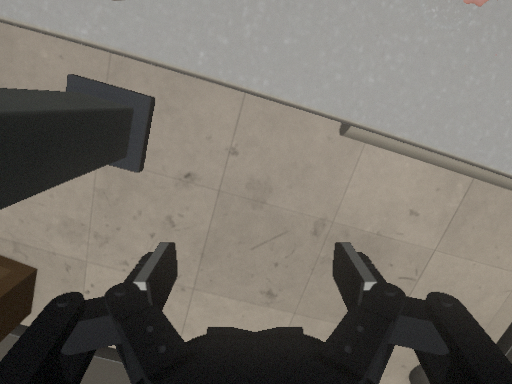

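```bash
cat > h.py <<'E'
import cv2, numpy as np
def cam(s):
    h=s["image"].shape[0]; f=h/2/np.tan(np.radians(s["fov_y"])/2)
    return np.array([[f,0,s["cx"]],[0,f,s["cy"]],[0,0,1]]),np.array(s["dist_coeffs"]),np.array(s["R"]),np.array(s["t"])
def ray(s,uv):
    K,d,R,t=cam(s)
    p=cv2.undistortPoints(np.array([[uv]],float),K,d)[0,0]
    return -R.T@t, R.T@np.array([p[0],p[1],1])
def onz(s,uv,z):
    c,v=ray(s,uv); return c+v*(z-c[2])/v[2]
def proj(s,X):
    K,d,R,t=cam(s); return cv2.projectPoints(np.array(X,float).reshape(-1,3),cv2.Rodrigues(R)[0],t,K,d)[0][:,0]
def tri(s1,a,s2,b):
    c1,v1=ray(s1,a);c2,v2=ray(s2,b)
    v1/=np.linalg.norm(v1);v2/=np.linalg.norm(v2)
    k=np.linalg.lstsq(np.c_[v1,-v2],c2-c1,rcond=None)[0]
    p,q=c1+k[0]*v1,c2+k[1]*v2
    return (p+q)/2,np.linalg.norm(p-q)
def crop(img,x0,y0,x1,y1,k,name):
    cv2.imwrite(name,cv2.resize(img[y0:y1,x0:x1],None,fx=k,fy=k,interpolation=cv2.INTER_CUBIC))
E
python3 - <<'E'
from h import *
crop(cv2.imread("pics/side0.png"),170,140,310,250,5,"pics/side0c.png")
crop(cv2.imread("pics/scene0.png"),180,130,310,230,6,"pics/scene0c.png")
E
```

```text
(no output)
```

View pics/side0c.png

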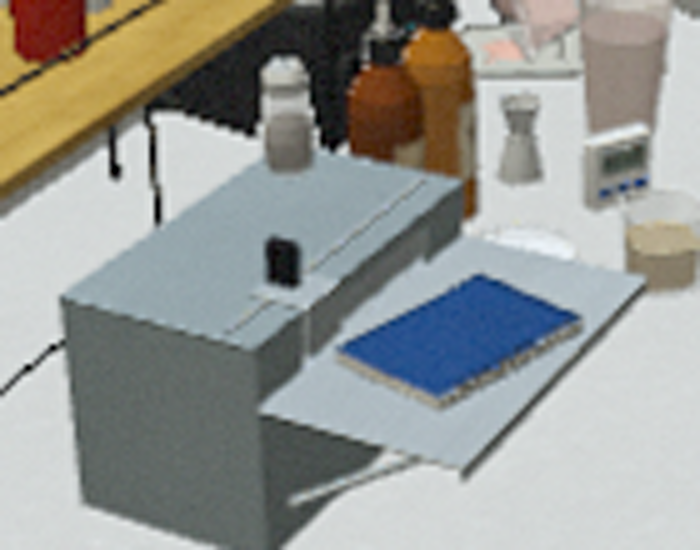

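View pics/scene0c.png

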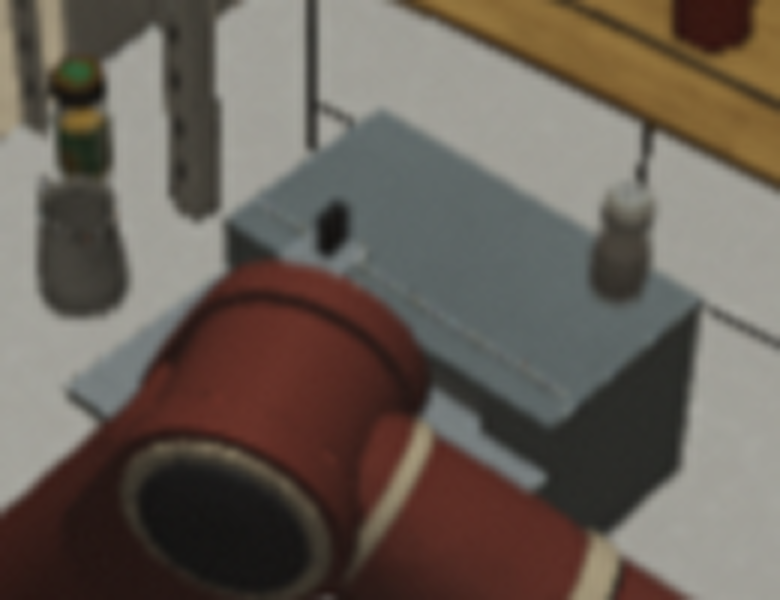

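Run:
```python
from h import *
from plant import ctrl
a=ctrl.snapshot("side"); b=ctrl.snapshot("scene")
S=lambda u,v:((u+.5)/5-.5+170,(v+.5)/5-.5+140)
C=lambda u,v:((u+.5)/6-.5+180,(v+.5)/6-.5+130)
for n,p,q in [("FL",(253,348),(230,220)),("RL",(62,298),(380,110)),("FR",(462,182),(553,425)),("tabtop",(284,240),(335,203)),("tabbot",(284,284),(330,252))]:
    print(n,*tri(a,S(*p),b,C(*q)), onz(a,S(*p),.176),onz(b,C(*q),.176))
for n,p,z in [("shOL",(463,468),.13),("shOR",(645,280),.13),("shIL",(260,408),.13),("p1",(338,350),.144),("p2",(440,398),.144),("p3",(581,320),.144),("p4",(480,275),.144)]:
    print(n,onz(a,S(*p),z))
print("shOLscene",onz(b,C(68,388),.13), tri(a,S(463,468),b,C(68,388)))
```

```text
FL [0.58971914 0.17102908 0.17484015] 0.0009330840897092125 [0.58803839 0.17322558 0.176     ] [0.58938451 0.17041362 0.176     ]
RL [0.74416037 0.16218786 0.17500223] 0.0019113125237527483 [0.7415886  0.16468165 0.176     ] [0.74453386 0.16201288 0.176     ]
FR [ 0.56909318 -0.11508662  0.17575966] 0.0036458862401662195 [ 0.56646368 -0.11244896  0.176     ] [ 0.57122505 -0.11458305  0.176     ]
tabtop [0.60813923 0.09468808 0.21712885] 0.006757191065617327 [0.64411738 0.0271518  0.176     ] [0.64760103 0.12507768 0.176     ]
tabbot [0.60599416 0.09487168 0.18000475] 0.003155099988172068 [0.6119312  0.08666355 0.176     ] [0.60723656 0.09681773 0.176     ]
shOL [0.43350667 0.18444414 0.13      ]
shOR [ 0.41382041 -0.09987983  0.13      ]
shIL [0.58627713 0.17188555 0.13      ]
p1 [0.56246184 0.10407578 0.144     ]
p2 [0.47243126 0.1338314  0.144     ]
p3 [ 0.4260672  -0.00082518  0.144     ]
p4 [ 0.5176844  -0.03474916  0.144     ]
shOLscene [0.43348314 0.1814721  0.13      ] (array([0.43439682, 0.1824757 , 0.12859847]), np.float64(2.3895450643826697e-06))
```

```bash
cat >> h.py <<'E'
O=np.array([.578,.029]); TH=-.066
EX=np.array([np.cos(TH),np.sin(TH)]); EY=np.array([-np.sin(TH),np.cos(TH)])
def tob(p): d=np.array(p[:2])-O; return np.array([d@EX,d@EY])
def tow(x,y): return O+x*EX+y*EY
def toolyaw(q):
    from scipy.spatial.transform import Rotation as R
    m=R.from_quat(q).as_matrix(); return m,np.arctan2(m[1,0],m[0,0])
def goto(o,pw,z,yaw=None):
    "rows in units to reach world pw,z"
    m,y0=toolyaw(o["orientation"]); d=np.array([pw[0],pw[1],z])-o["eef_pos"]
    s=0 if yaw is None else -np.degrees((yaw-y0+np.pi)%(2*np.pi)-np.pi)/5
    return np.round(np.r_[m.T@d/.03,s],2)
E
python3 - <<'E'
from h import *
from plant import ctrl
a=ctrl.snapshot("side"); b=ctrl.snapshot("scene")
S=lambda u,v:((u+.5)/5-.5+170,(v+.5)/5-.5+140)
C=lambda u,v:((u+.5)/6-.5+180,(v+.5)/6-.5+130)
p,e=tri(a,S(290,165),b,C(620,290));print("shaker",p,e,tob(p))
print("tab bx",tob([.607,.0948]))
o=ctrl.observe()
print(goto(o,[.3,-.45],.36,TH), goto(o,tow(.026,.0),.30,TH),goto(o,tow(-.1,-.1),.36,TH))
E
```

```text
shaker [ 0.69617402 -0.07983653  0.18021481] 0.0008724467001757392 [ 0.12509473 -0.10080575]
tab bx [0.02459721 0.06756935]
[ 5.38 -4.46 -4.3   4.02] [ 19.58 -16.88  -2.29   4.02] [ 14.49 -15.19  -4.29   4.02]
```

Request:
play_rows(
  commands=[
    [[1,-1,-2,0.5],[2,-2,-3.5,1],[3.2,-3,-4.3,2],[4.5,-4.2,-4.3,3],[5.8,-5.3,-4.3,4],[7,-6.5,-4.3,4],[8.2,-7.7,-4.3,4],[9.4,-9,-4.3,4],[10.6,-10.2,-4.3,4],[11.8,-11.5,-4.3,4],[13,-13,-4.3,4],[14.4,-15,-4.3,4]],
  ],
  gripper=255,
)

```text
time_s: 1.35
eef_pos: [0.4036, -0.2243, 0.3591]
orientation: [0.999, -0.032, 0.001, 0.0]
force: [1.0, -0.1, 0.2]
opening: -0.002
```

Run:
```python
from h import *
from plant import ctrl
o=ctrl.observe(); print(o["time_s"],o["eef_pos"],toolyaw(o["orientation"])[1],tob(o["eef_pos"]),o["force"],o["opening"])
s=ctrl.snapshot("wrist"); cv2.imwrite("pics/w1.png",s["image"])
print(goto(o,tow(.026,.02),.30,TH),goto(o,tow(.026,.02),.195,TH))
```

```text
1.35 [ 0.40363049 -0.22425148  0.35914669] -0.06417275192057728 [-0.1572874  -0.26420013] [ 0.9878113  -0.09271351  0.22608444] -0.0022814197402515053
[ 6.12 -9.46  1.97  0.02] [ 6.12 -9.46  5.47  0.02]
```

View pics/w1.png

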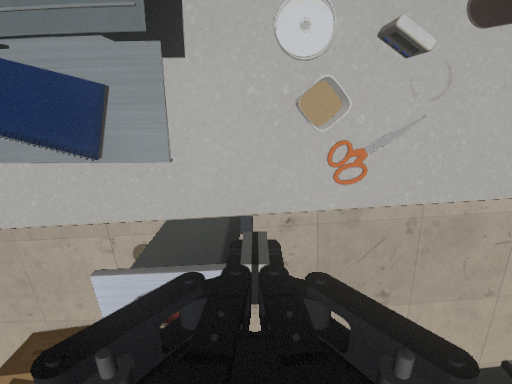

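Request:
play_rows(
  commands=[
    [[0.8,-1,0,0],[1.6,-2,0,0],[2.4,-3.2,0,0],[3,-4.4,0,0],[3,-5.6,0,0],[3,-6.8,0,0],[3,-8,0,0],[3,-9,0,0],[3,-9.5,0,0],[3,-9.5,0,0],[3,-9.5,0,0]],
  ],
)

```text
time_s: 2.32
eef_pos: [0.5109, 0.0526, 0.3587]
orientation: [1.0, -0.031, -0.0, 0.0]
force: [-0.2, -1.0, 0.0]
opening: -0.002
```

Run:
```python
from h import *
from plant import ctrl
import pickle
o=ctrl.observe(); print(o["time_s"],o["eef_pos"],toolyaw(o["orientation"])[1],tob(o["eef_pos"]),o["force"],o["opening"])
s=ctrl.snapshot("wrist"); cv2.imwrite("pics/w2.png",s["image"]); pickle.dump(s,open("w2.pkl","wb"))
print(goto(o,tow(.026,.02),.30,TH),goto(o,tow(.026,.02),.195,TH))
```

```text
2.3167 [0.5109261  0.05256001 0.35871596] -0.062478361048086024 [-0.0684817   0.01908505] [-0.20664102 -0.99341772  0.02186447] -0.0022312711548572593
[ 3.15 -0.02  1.96  0.04] [ 3.15 -0.02  5.46  0.04]
```

View pics/w2.png

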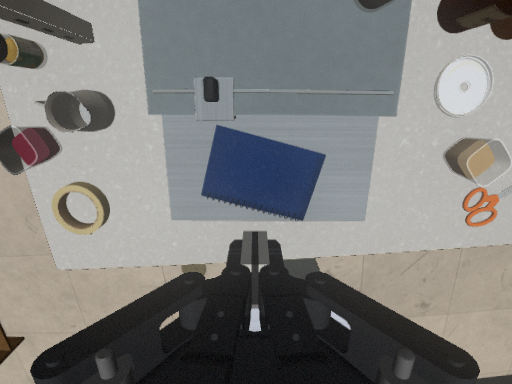

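Run:
```python
from h import *
import pickle
s=pickle.load(open("w2.pkl","rb"))
hsv=cv2.cvtColor(s["image"],cv2.COLOR_BGR2HSV)
m=cv2.inRange(hsv,(105,100,40),(125,255,255)); m[:100]=0
m=cv2.morphologyEx(m,cv2.MORPH_OPEN,np.ones((5,5)))
c=max(cv2.findContours(m,0,2)[0],key=cv2.contourArea)
bx=cv2.boxPoints(cv2.minAreaRect(c)); 
P=np.array([onz(s,u,.143) for u in bx]); print(P.round(4)); print([tob(p).round(4) for p in P], tob(P.mean(0)))
print([np.linalg.norm(P[i]-P[i-1]).round(4) for i in range(4)])
for n,u,z in [("FL",(148,114),.176),("FR",(397,116),.176),("shL",(171,220),.13),("shR",(365,219),.13),("tabtop",(210,82),.214),("gL",(194,121),.178),("gR",(235,120),.178)]:
    p=onz(s,u,z); print(n,p.round(4),tob(p).round(4))
```

```text
[[ 0.4774  0.1321  0.143 ]
 [ 0.5679  0.0984  0.143 ]
 [ 0.5237 -0.0409  0.143 ]
 [ 0.4266 -0.0175  0.143 ]]
[array([-0.1072,  0.0962]), array([-0.0147,  0.0686]), array([-0.0495, -0.0733]), array([-0.148 , -0.0564])] [-0.079847    0.00878834]
[np.float64(0.158), np.float64(0.0965), np.float64(0.1461), np.float64(0.0999)]
FL [0.5877 0.1726 0.176 ] [0.0003 0.1439]
FR [ 0.5677 -0.1174  0.176 ] [-0.0006 -0.1468]
shL [0.434  0.1831 0.13  ] [-0.1538  0.1443]
shR [ 0.4174 -0.1062  0.13  ] [-0.1513 -0.1455]
tabtop [0.6141 0.0909 0.214 ] [0.0319 0.0642]
gL [0.5762 0.1195 0.178 ] [-0.0078  0.0902]
gR [0.5742 0.0719 0.178 ] [-0.0067  0.0426]
```

Request:
play_rows(
  commands=[
    [[1,0,1,0],[2.1,0,2,0],[3.1,0,3,0],[3.1,0,4,0],[3.1,0,4.8,0],[3.1,0,5.4,0],[3.1,0,5.4,0],[3.1,-0.3,5.4,0],[3.1,-0.6,5.4,0],[3.1,-0.9,5.4,0],[3.1,-1.2,5.4,0],[3.1,-1.5,5.4,0]],
  ],
)

```text
time_s: 3.37
eef_pos: [0.6078, 0.092, 0.1985]
orientation: [0.999, -0.032, 0.002, 0.0]
force: [0.1, -0.7, 0.5]
opening: 0.001
```

```bash
cat > st.py <<'E'
from h import *
from plant import ctrl
import sys,pickle
o=ctrl.observe(); print(o["time_s"],o["eef_pos"].round(4),"yaw",toolyaw(o["orientation"])[1].round(4),"box",tob(o["eef_pos"]).round(4),o["force"].round(2),o["opening"])
for a in sys.argv[1:]:
    n,k=a.split(":"); s=ctrl.snapshot(n); cv2.imwrite(f"pics/{k}.png",s["image"]); pickle.dump(s,open(k+".pkl","wb"))
E
python3 st.py wrist:w3 side:s3
```

```text
3.3667 [0.6078 0.092  0.1985] yaw -0.0641 box [0.0256 0.0649] [ 0.11 -0.65  0.46] 0.001126362297452547
```

View pics/w3.png

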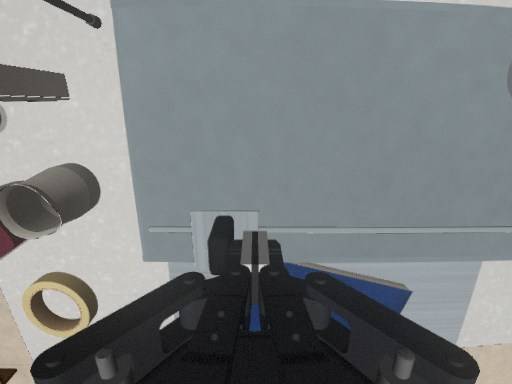

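View pics/s3.png

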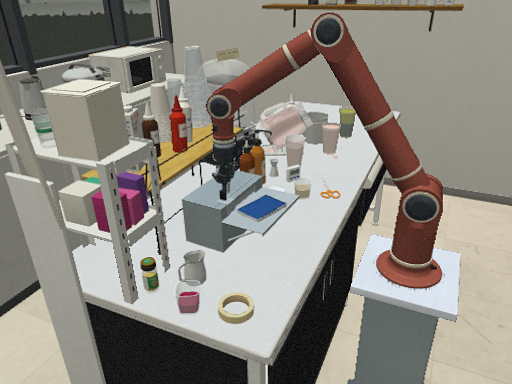

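Request:
play_rows(
  commands=[
    [[0,-0.3,0,0],[0,-0.6,0,0],[0,-0.9,0,0],[0,-1.2,0,0],[0,-1.35,0,0],[0,-1.45,0,0],[0,-1.5,0,0]],
  ],
)

```text
time_s: 4.05
eef_pos: [0.6094, 0.1313, 0.1969]
orientation: [0.999, -0.033, -0.001, 0.005]
force: [-1.2, -11.1, 5.8]
opening: -0.005
```

```bash
python3 st.py wrist:w4
```

```text
4.05 [0.6094 0.1313 0.1969] yaw -0.0668 box [0.0246 0.1041] [ -1.24 -11.12   5.84] -0.0046617425612362545
```

View pics/w4.png

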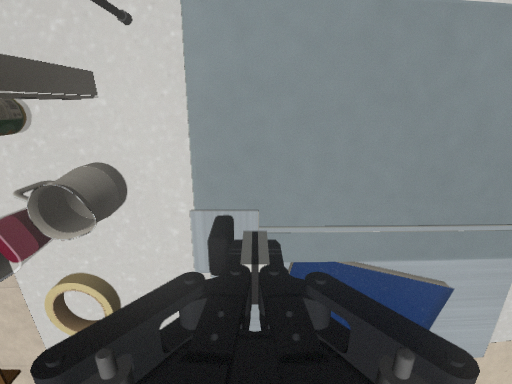

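Run:
```python
from h import *
from plant import ctrl
import pickle
s=pickle.load(open("w2.pkl","rb"))
P=np.array([onz(s,u,.142) for u in [(217,126), (325,155), (304,219), (202,194)]]);B=np.array([tob(p) for p in P]);print(B.round(4),B.mean(0))
o=ctrl.observe()
print(goto(o,tow(-.11,.13),.28,TH),goto(o,tow(-.11,.13),.135,TH))
```

```text
[[-0.0161  0.0685]
 [-0.0534 -0.0742]
 [-0.1462 -0.0515]
 [-0.1088  0.093 ]] [-0.08111387  0.00894792]
[-4.49 -0.83 -2.77 -0.01] [-4.49 -0.88  2.06 -0.01]
```

Request:
play_rows(
  commands=[
    [[0,0.3,-0.5,0],[0,0.3,-1.5,0],[-1,0,-2.7,0],[-2.2,-0.4,-2.7,0],[-3.4,-0.8,-2.7,0],[-4.4,-0.9,-2.7,0],[-4.5,-0.9,-2.7,0],[-4.5,-0.9,-2.7,0]],
  ],
)

```text
time_s: 4.77
eef_pos: [0.4743, 0.174, 0.2782]
orientation: [1.0, -0.03, -0.0, -0.001]
force: [1.1, -0.2, -0.3]
opening: -0.002
```

```bash
python3 st.py wrist:w5
python3 - <<'E'
from h import *
from plant import ctrl
o=ctrl.observe()
print(goto(o,tow(-.11,.13),.135,TH))
E
```

```text
4.7667 [0.4743 0.174  0.2782] yaw -0.0596 box [-0.113   0.1379] [ 1.1  -0.16 -0.33] -0.001713033204289632
[0.03 0.24 4.77 0.04]
```

View pics/w5.png

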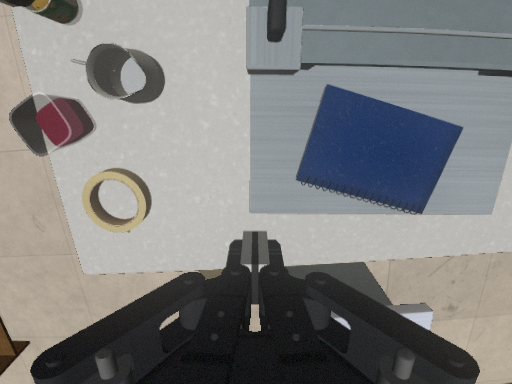

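Request:
play_rows(
  commands=[
    [[0.1,0.2,1.2,0],[0.1,0.2,2.4,0],[0.1,0.2,3.6,0],[0.1,0.2,4.4,0],[0.1,0.2,4.7,0],[0.1,0.4,4.7,0],[0.1,0.7,4.7,0],[0.1,0.9,4.7,0],[0.1,1.1,4.7,0],[0.1,1.3,4.7,0],[0.1,1.4,4.7,0],[0.1,1.4,4.7,0]],
  ],
)

```text
time_s: 5.82
eef_pos: [0.4774, 0.129, 0.1376]
orientation: [0.999, -0.033, 0.001, -0.0]
force: [-0.9, -0.8, -0.5]
opening: 0.003
```

```bash
python3 st.py wrist:w6 side:s6
```

```text
5.8167 [0.4774 0.129  0.1376] yaw -0.0657 box [-0.107   0.0932] [-0.9  -0.82 -0.49] 0.0029077157791005882
```

View pics/w6.png

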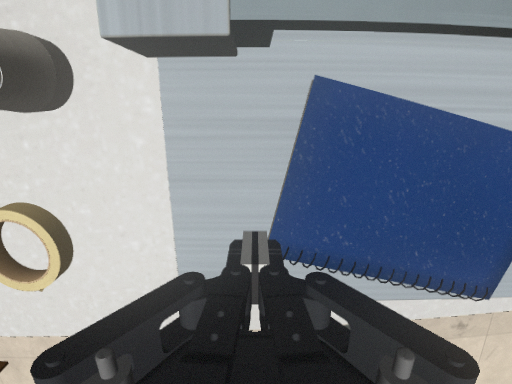

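Run:
```python
from h import *
import pickle
s=pickle.load(open("w6.pkl","rb"))
for u in [(316,76),(274,238),(490,297)]: print(tob(onz(s,u,.142)).round(4))
```

```text
[-0.015   0.0645]
[-0.1002  0.0827]
[-0.1434 -0.0571]
```

Request:
play_rows(
  commands=[
    [[0,0.1,0,0],[0,0.15,0,0],[0,0.15,0,0],[0,-0.4,0,0],[0,-0.8,-1,0],[0,-0.8,-2.5,0],[-0.5,0,-4,0],[-0.5,1,-4,0],[-0.5,2,-4,0],[-0.5,3,-4,0],[-0.5,3,-4,0]],
  ],
)

```text
time_s: 6.83
eef_pos: [0.4555, 0.0333, 0.2568]
orientation: [0.999, -0.038, -0.0, 0.003]
force: [-0.2, 0.4, -0.1]
opening: 0.002
```

```bash
python3 st.py wrist:w7
```

```text
6.8333 [0.4555 0.0333 0.2568] yaw -0.0751 box [-0.1225 -0.0038] [-0.2   0.42 -0.15] 0.001882686357652774
```

View pics/w7.png

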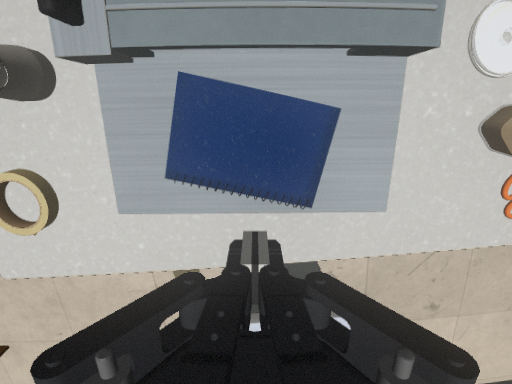

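Run:
```python
from h import *
from plant import ctrl
import pickle
s=pickle.load(open("w7.pkl","rb"))
B=np.array([tob(onz(s,u,.142)) for u in [(180,72),(340,109),(313,206),(166,180)]]); print(B.round(4),B.mean(0))
print([tob(onz(s,u,.13)).round(4) for u in [(119,213),(386,211)]])
o=ctrl.observe(); print(goto(o,tow(-.166,0),.25,TH))
print("r",[np.linalg.norm(tow(x,y)) for x,y in[(-.166,0),(-.166,-.03),(-.155,0)]])
```

```text
[[-0.0152  0.0609]
 [-0.048  -0.0826]
 [-0.1425 -0.0629]
 [-0.1135  0.0834]] [-0.07979423 -0.00029167]
[array([-0.153 ,  0.1428]), array([-0.1539, -0.1455])]
[-1.45  0.    0.23 -0.07]
r [np.float64(0.41429190742709854), np.float64(0.410504999079315), np.float64(0.42515058711863735)]
```

Run:
```python
from h import *
from plant import ctrl
o=ctrl.observe(); print(goto(o,tow(-.15,.006),.2,TH-.2))
```

```text
[-0.92 -0.21  1.89  2.23]
```

Request:
play_rows(
  commands=[
    [[-0.5,-0.1,0,1],[-0.9,-0.2,0,2.2],[-0.9,-0.2,0.6,2.2],[-0.9,-0.2,1.2,2.2],[-0.9,-0.2,1.9,2.2],[-0.9,-0.2,1.9,2.2],[-0.9,-0.2,1.9,2.2]],
  ],
  gripper=0,
)

```text
time_s: 7.47
eef_pos: [0.4289, 0.0494, 0.1992]
orientation: [0.992, -0.127, -0.001, 0.0]
force: [0.6, 0.5, 0.7]
opening: 0.973
```

```bash
python3 st.py wrist:w8 side:s8;  python3 -c "
from h import *
crop(cv2.imread('pics/s8.png'),190,120,310,230,5,'pics/s8c.png')"
```

```text
7.4667 [0.4289 0.0494 0.1992] yaw -0.2547 box [-0.1501  0.0105] [0.6  0.48 0.67] 0.972672213830455
```

View pics/w8.png

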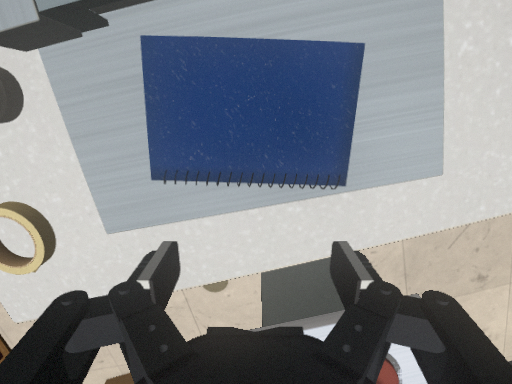

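View pics/s8c.png

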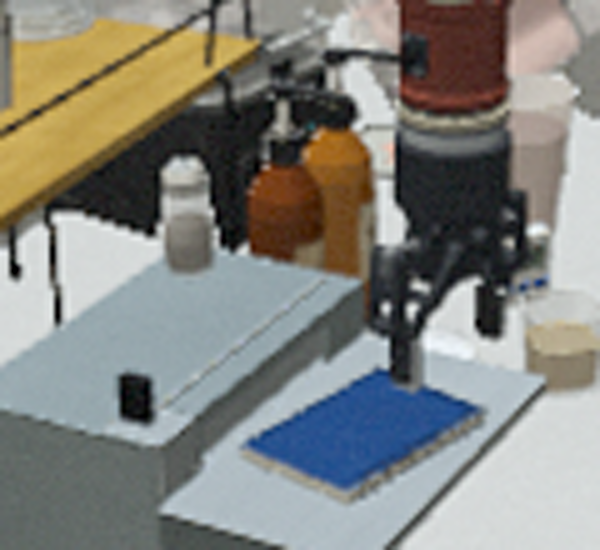

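Run:
```python
from h import *
from plant import ctrl
import pickle
s=pickle.load(open("s8.pkl","rb")); o=ctrl.observe(); m,_=toolyaw(o["orientation"])
for dz in (0,-.013):
  for dx in(-.011,.011):
    X=o["eef_pos"]+m@np.array([dx,-.0425,dz]); print(dz,dx,(proj(s,X)[0]-[190,120])*5+2)
  X=o["eef_pos"]+m@np.array([0,.0425,dz]);print("R",(proj(s,X)[0]-[190,120])*5+2)
B=[tob(onz(pickle.load(open("w8.pkl","rb")),u,.142)).round(4) for u in [(141,36),(364,44),(345,186),(151,180)]];print(B)
```

```text
0 -0.011 [423.89914113 406.84511415]
0 0.011 [397.10990317 396.91074106]
R [486.69727271 354.96042941]
-0.013 -0.011 [424.05722744 389.17110597]
-0.013 0.011 [397.14926087 379.35617156]
R [487.11569973 337.86865664]
[array([-0.0151,  0.0621]), array([-0.0478, -0.0829]), array([-0.1445, -0.0609]), array([-0.1118,  0.0847])]
```

Request:
play_rows(
  commands=[
    [[-0.1,0.3,0.8,0],[-0.1,0.3,1.6,0],[-0.1,0.3,2.2,0],[-0.1,0.3,2.5,0],[-0.1,0.3,2.5,0],[0.1,0.3,2.5,0],[0.3,0.25,2.5,0],[0.4,0.25,2.5,0],[0.4,0.25,2.5,0]],
  ],
)

```text
time_s: 8.32
eef_pos: [0.4412, 0.0383, 0.1258]
orientation: [0.992, -0.128, 0.002, -0.0]
force: [1.1, -0.5, 0.8]
opening: 1.003
```

```bash
python3 st.py wrist:w9 side:s9;  python3 -c "
from h import *
crop(cv2.imread('pics/s9.png'),190,120,310,230,5,'pics/s9c.png')"
```

```text
8.3167 [0.4412 0.0383 0.1258] yaw -0.257 box [-0.1371  0.0003] [ 1.1  -0.51  0.76] 1.0031336832348088
```

View pics/w9.png

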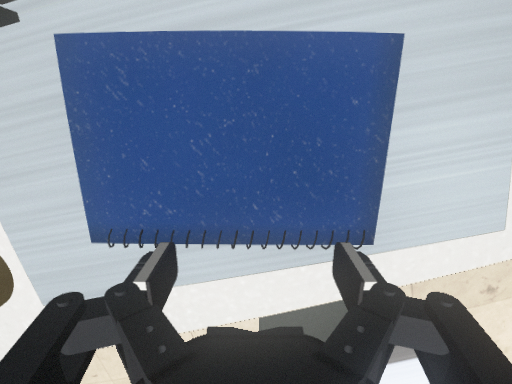

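View pics/s9c.png

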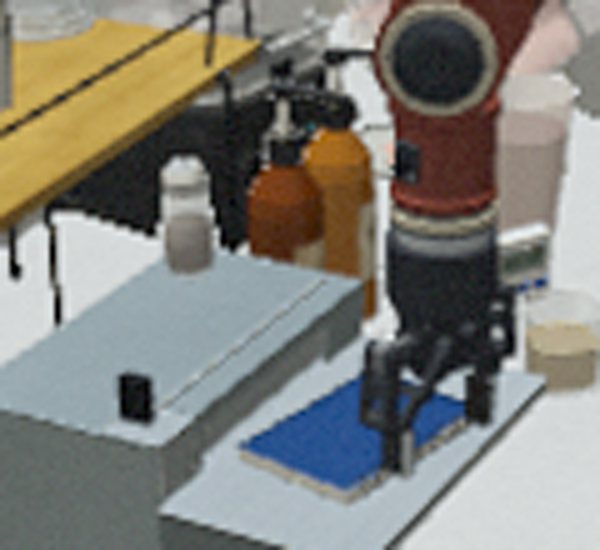

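Request:
play_rows(
  commands=[
    [[0.1,0,0,-0.4],[0.2,0,0,-0.8],[0.3,0,0,-1.2],[0.4,-0.1,0,-1.6],[0.5,-0.1,0,-2],[0.6,-0.1,0,-2.2],[0.7,-0.1,0,-2.2],[0.8,-0.15,0,-2.2],[0.9,-0.2,0,-2.2],[1,-0.2,0,-2.2],[1,-0.2,0,-2.2]],
  ],
)

```text
time_s: 9.33
eef_pos: [0.4701, 0.0369, 0.1248]
orientation: [0.999, -0.032, -0.0, -0.0]
force: [-2.1, -0.2, 4.6]
opening: 1.002
```

```bash
python3 st.py wrist:w10
```

```text
9.3333 [0.4701 0.0369 0.1248] yaw -0.0634 box [-0.1082  0.0008] [-2.11 -0.21  4.58] 1.0021008952261903
```

View pics/w10.png

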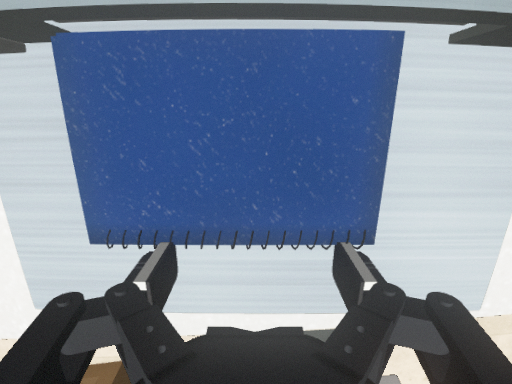

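Run:
```python
from h import *
import pickle
s=pickle.load(open("w10.pkl","rb"))
for u in [(53,36),(404,31),(375,243),(92,243)]: print(tob(onz(s,u,.142)).round(4))
for y in(-.087,.087):
  for z in(.13,.163): print(y,z,proj(s,[*tow(0,y),z]))
crop(s["image"],0,0,512,120,1.5,"pics/w10c.png")
```

```text
[-0.0005  0.0872]
[ 0.0009 -0.0609]
[-0.0977 -0.0615]
[-0.0984  0.087 ]
-0.087 0.13 [[444.86714925  41.52203436]]
-0.087 0.163 [[504.59914096  22.77108282]]
0.087 0.13 [[70.90922674 40.54927898]]
0.087 0.163 [[12.73710026 21.3536502 ]]
```

View pics/w10c.png

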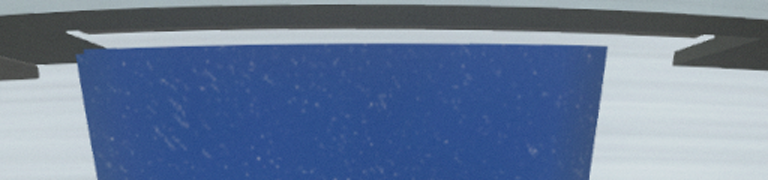

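Request:
play_rows(
  commands=[
    [[-0.3,0,0,0],[-0.5,0,-0.3,0],[-0.5,0,-1.5,0],[-0.5,-0.5,-2.7,0],[0,-1.5,-3.5,0],[0.6,-2.7,-3.5,0],[1.2,-3.8,-3.5,0],[1.8,-4.2,-3.5,0],[1.8,-4.2,-3.5,0],[1.8,-4.2,-3.5,0]],
  ],
  gripper=255,
)

```text
time_s: 10.22
eef_pos: [0.5318, 0.1595, 0.2297]
orientation: [1.0, -0.031, 0.0, -0.0]
force: [-1.1, -0.7, -0.8]
opening: -0.003
```

```bash
python3 st.py wrist:w11
python3 - <<'E'
from h import *
from plant import ctrl
o=ctrl.observe(); print(goto(o,tow(-.053,.125),.137,TH))
E
```

```text
10.2167 [0.5318 0.1595 0.2297] yaw -0.063 box [-0.0547  0.1272] [-1.07 -0.72 -0.81] -0.0034457466883760397
[0.08 0.03 3.09 0.02]
```

View pics/w11.png

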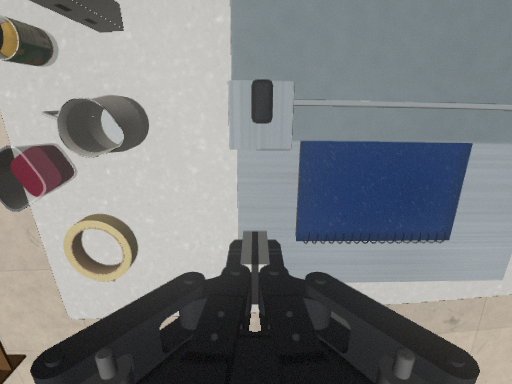

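Request:
play_rows(
  commands=[
    [[0.1,0,1,0],[0.1,0,2,0],[0.1,0,2.8,0],[0.1,0,3.05,0],[0.1,0,3.05,0],[0.1,0.4,3.05,0],[0.1,0.6,3.05,0],[0.1,0.8,3.05,0],[0.1,1,3.05,0],[0.1,1.15,3.05,0],[0.1,1.3,3.05,0],[0.1,1.3,3.05,0]],
  ],
)

```text
time_s: 11.27
eef_pos: [0.5326, 0.1188, 0.1387]
orientation: [0.999, -0.033, 0.0, 0.0]
force: [0.6, 0.7, -1.0]
opening: 0.0
```

```bash
python3 st.py wrist:w12
```

```text
11.2667 [0.5326 0.1188 0.1387] yaw -0.0654 box [-0.0512  0.0866] [ 0.56  0.7  -1.02] 0.0002797590572139354
```

View pics/w12.png

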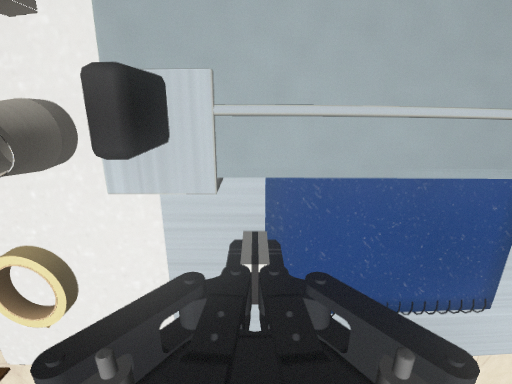

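Run:
```python
from h import *
import pickle
s=pickle.load(open("w12.pkl","rb"))
for u in [(265,190),(265,225),(511,208),(491,310)]: print(tob(onz(s,u,.142)).round(4))
```

```text
[-0.0163  0.0815]
[-0.0369  0.0813]
[-0.027 -0.06 ]
[-0.0992 -0.069 ]
```

Request:
play_rows(
  commands=[
    [[0,0.1,0,0],[0,0.2,0,0],[0,0.2,0,0],[0,-0.4,0,0],[0,-0.6,-1,0],[0,-0.6,-2.5,0],[-1,0,-3.3,0],[-2,1,-3.3,0],[-3,2,-3.3,0],[-3,2.7,-3.3,0],[-3,2.8,-3.3,0],[-3,2.8,-3.3,0]],
  ],
)

```text
time_s: 12.32
eef_pos: [0.4369, 0.0398, 0.2374]
orientation: [0.999, -0.034, 0.0, 0.001]
force: [0.0, 0.7, 0.5]
opening: -0.003
```

```bash
python3 st.py wrist:w13
```

```text
12.3167 [0.4369 0.0398 0.2374] yaw -0.0682 box [-0.1415  0.0014] [0.03 0.75 0.5 ] -0.0030990367286429
```

View pics/w13.png

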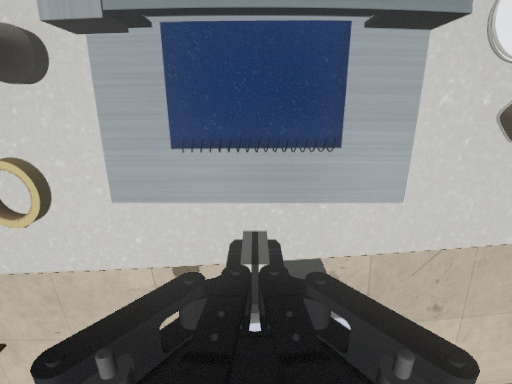

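Request:
play_rows(
  commands=[
    [[0,0,0.6,0],[0,0,1.2,0],[0,0,1.8,0],[0,0,2.4,0],[0,0,3,0],[0,0,3.4,0],[0,0,3.7,0],[0,0,3.7,0],[0.3,0,3.7,0],[0.6,0,3.7,0],[0.9,0,3.7,0],[1.2,0,3.7,0]],
  ],
  gripper=0,
)

```text
time_s: 13.37
eef_pos: [0.4749, 0.0396, 0.1269]
orientation: [0.999, -0.032, 0.001, -0.0]
force: [-0.9, -0.4, 1.3]
opening: 0.999
```

```bash
python3 st.py wrist:w14
```

```text
13.3667 [0.4749 0.0396 0.1269] yaw -0.0643 box [-0.1036  0.0038] [-0.92 -0.4   1.3 ] 0.9992717675241946
```

View pics/w14.png

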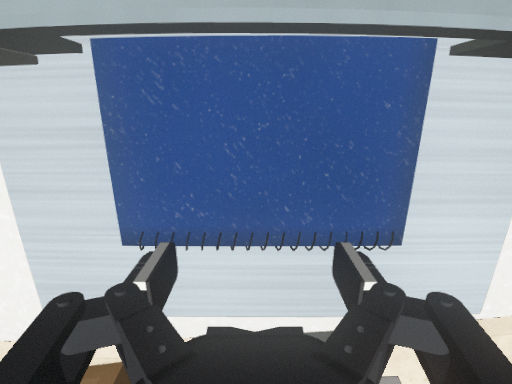

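Request:
play_rows(
  commands=[
    [[0.2,0,0,0],[0.4,0,0,0],[0.6,0,0,0],[0.8,0,0,0],[1,0,0,0],[1.2,0,0,0],[1.4,0,0,0],[1.5,0,0,0],[1.5,0,0,0]],
  ],
)

```text
time_s: 14.17
eef_pos: [0.518, 0.0365, 0.1266]
orientation: [0.999, -0.032, -0.0, -0.0]
force: [-2.2, 0.3, 4.5]
opening: 1.001
```

```bash
python3 st.py wrist:w15 side:s15;  python3 -c "
from h import *
crop(cv2.imread('pics/s15.png'),190,120,310,230,5,'pics/s15c.png')"
```

```text
14.1667 [0.518  0.0365 0.1266] yaw -0.0645 box [-0.0604  0.0035] [-2.16  0.32  4.46] 1.0005250678300233
```

View pics/w15.png

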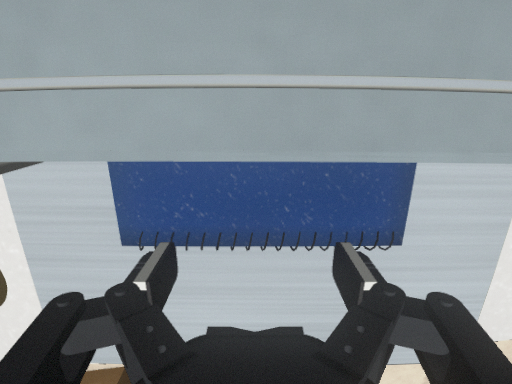

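View pics/s15c.png

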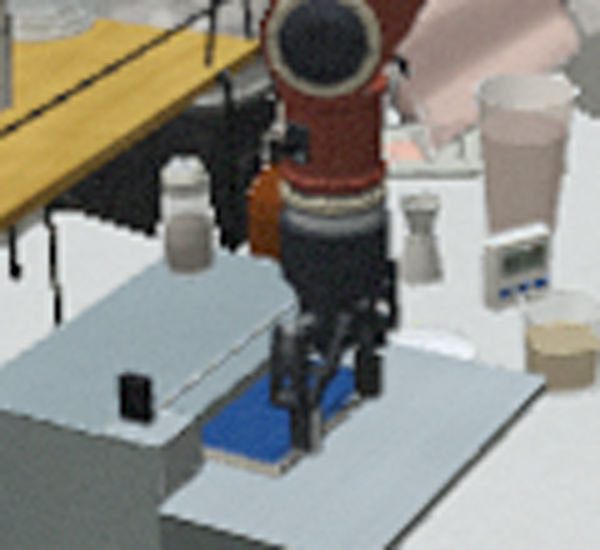

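Request:
play_rows(
  commands=[
    [[0.2,0,0,0],[0.4,0,0,0],[0.6,0,0,0],[0.8,0,0,0],[1,0,0,0],[1.15,0,0,0],[1.25,0,0,0],[1.35,0,0,0],[1.35,0,0,0]],
  ],
)

```text
time_s: 15.02
eef_pos: [0.5583, 0.034, 0.1266]
orientation: [0.999, -0.032, -0.0, -0.0]
force: [-2.6, 0.1, 5.8]
opening: 0.997
```

```bash
python3 st.py wrist:w16 side:s16;  python3 -c "
from h import *
crop(cv2.imread('pics/s16.png'),190,120,310,230,5,'pics/s16c.png')"
```

```text
15.0167 [0.5583 0.034  0.1266] yaw -0.0642 box [-0.02    0.0037] [-2.61  0.09  5.79] 0.9971568687434695
```

View pics/w16.png

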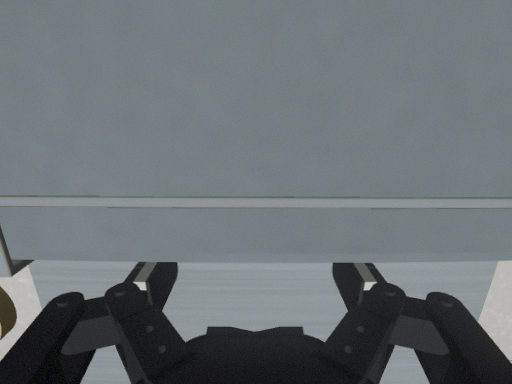

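View pics/s16c.png

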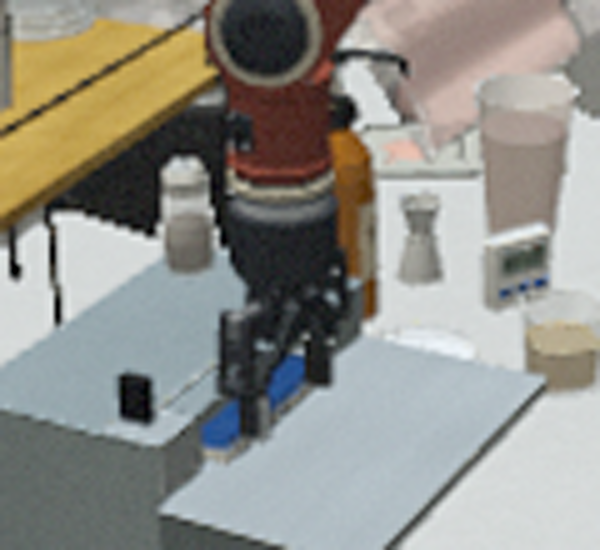

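Request:
play_rows(
  commands=[
    [[0.1,0,0,0],[0.2,0,0,0],[0.25,0,0,0],[0.3,0,0,0],[0.3,0,0,0]],
  ],
)

```text
time_s: 15.53
eef_pos: [0.5665, 0.0334, 0.1265]
orientation: [0.999, -0.032, -0.001, 0.0]
force: [-4.3, -0.4, 7.4]
opening: 1.002
```

```bash
python3 st.py side:s17;  python3 -c "
from h import *
crop(cv2.imread('pics/s17.png'),190,120,310,230,5,'pics/s17c.png')"
```

```text
15.5333 [0.5665 0.0334 0.1265] yaw -0.0648 box [-0.0117  0.0037] [-4.33 -0.4   7.35] 1.0023857381468544
```

View pics/s17c.png

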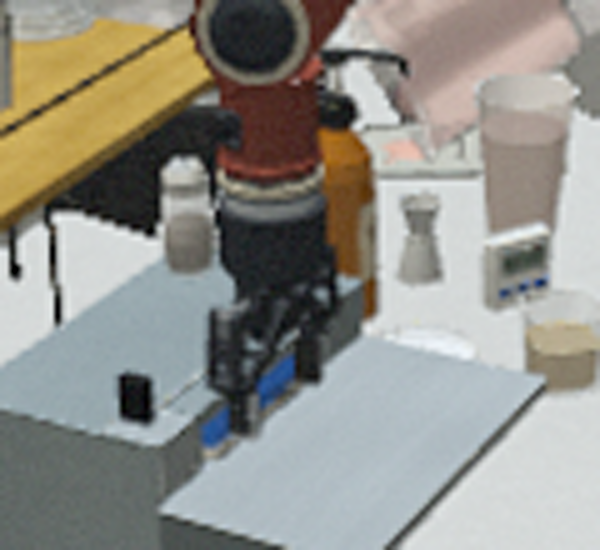

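Request:
play_rows(
  commands=[
    [[0.05,0,0,0],[0.1,0,0,0],[0.1,0,0,0],[0.1,0,0,0]],
  ],
)

```text
time_s: 15.92
eef_pos: [0.5664, 0.0334, 0.1265]
orientation: [0.999, -0.033, -0.004, 0.0]
force: [-11.2, 1.6, 12.2]
opening: 0.998
```

```bash
python3 st.py side:s18 scene:c18;  python3 -c "
from h import *
crop(cv2.imread('pics/s18.png'),220,160,280,220,10,'pics/s18c.png')"
```

```text
15.9167 [0.5664 0.0334 0.1265] yaw -0.0659 box [-0.0118  0.0037] [-11.22   1.65  12.16] 0.9982079910776037
```

View pics/s18c.png

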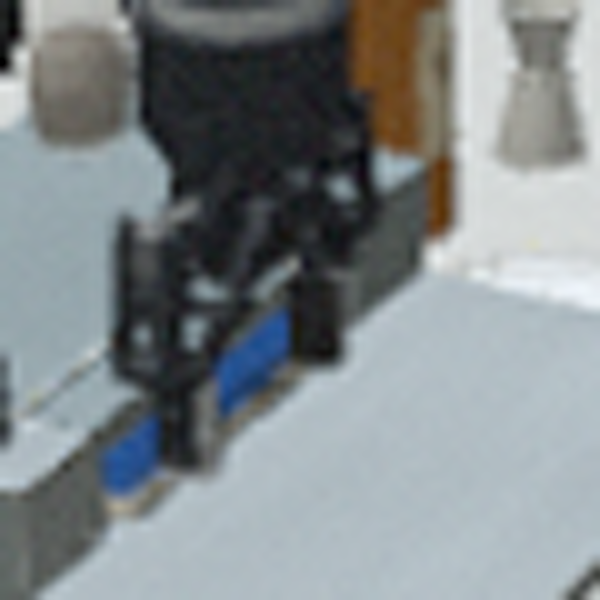

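Request:
play_rows(
  commands=[
    [[-0.1,0,0,0],[-0.2,0,0,0],[-0.3,0,0,0],[-0.6,0,0,0],[-1,0,0,0],[-1,0,0,0]],
  ],
)

```text
time_s: 16.52
eef_pos: [0.5383, 0.0351, 0.1256]
orientation: [0.999, -0.032, -0.001, 0.0]
force: [0.2, -0.5, -0.4]
opening: 1.0
```

```bash
python3 st.py side:s19 wrist:w19;  python3 -c "
from h import *
crop(cv2.imread('pics/s19.png'),220,160,280,220,10,'pics/s19c.png')"
```

```text
16.5167 [0.5383 0.0351 0.1256] yaw -0.0635 box [-0.04    0.0034] [ 0.24 -0.45 -0.42] 1.0004158859969814
```

View pics/s19c.png

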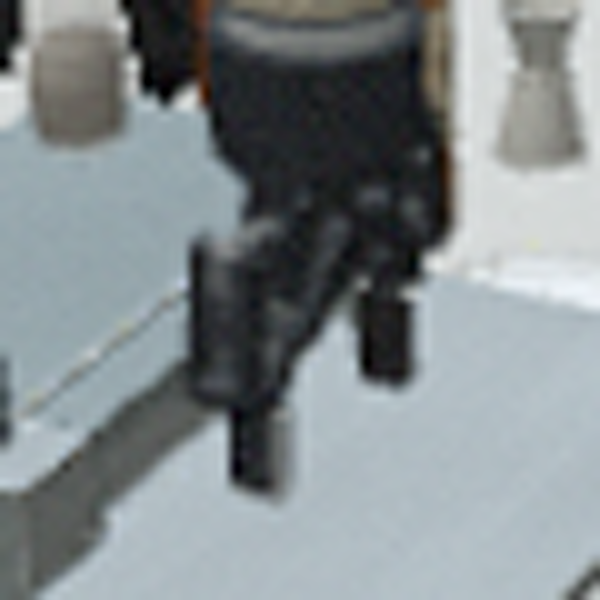

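View pics/w19.png

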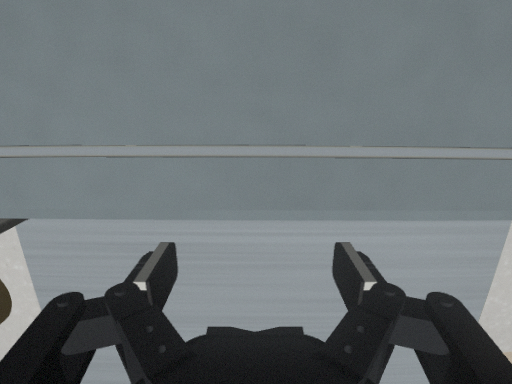

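Run:
```python
from h import *
import pickle
from plant import ctrl
s=pickle.load(open("w2.pkl","rb")); s2=pickle.load(open("w4.pkl","rb"));
for z in(0,.2): print(tob(onz(s,(92,40),z)),tob(onz(s2,(95,85),z)))
print(tri(s,(92,40),s2,(95,97)),tri(s,(88,17),s2,(94,72)))
o=ctrl.observe()
print(goto(o,tow(.026,.165),.3,TH),goto(o,tow(.026,.165),.197,TH))
```

```text
[0.11731657 0.29495204] [0.12743357 0.29198149]
[0.07458857 0.18515947] [0.11332036 0.18219378]
(array([0.70984442, 0.30531686, 0.01839897]), np.float64(0.0007735559422966402)) (array([0.72989611, 0.27998028, 0.06072972]), np.float64(0.004755865702012994))
[ 2.13 -5.38 -5.79  0.02] [ 2.13 -5.38 -2.36  0.02]
```

Run:
```python
from h import *
import pickle
s=pickle.load(open("s3.pkl","rb"))
for u in [(130,302),(160,265)]: p=onz(s,u,0); print(p,tob(p))
for u in [(158,212),(122,243)]:
  for z in(.15,.25):print(z,tob(onz(s,u,z)))
```

```text
[0.72212657 0.49420163 0.        ] [0.11313175 0.47369424]
[0.74857317 0.31331164 0.        ] [0.15145085 0.29494229]
0.15 [0.20222387 0.21806743]
0.25 [0.07663562 0.34748596]
0.15 [0.17569482 0.40990922]
0.25 [0.0538988  0.51190458]
```

Request:
play_rows(
  commands=[
    [[-0.3,0,-1,0],[-0.3,0,-2.2,0],[-0.3,0,-3.4,0],[-0.3,-0.5,-4.3,0],[-0.3,-1.7,-4.3,0],[-0.3,-2.9,-4.3,0],[0.3,-4,-4.3,0],[1.2,-5,-4.3,0],[2.1,-5.4,-4.3,0],[2.1,-5.4,-4.3,0],[2.1,-5.4,-4.3,0]],
  ],
  gripper=255,
)

```text
time_s: 17.53
eef_pos: [0.6149, 0.1931, 0.2539]
orientation: [0.999, -0.032, -0.0, 0.0]
force: [-0.9, -0.5, 0.0]
opening: -0.002
```

```bash
python3 st.py side:s20 wrist:w20;  python3 -c "
from h import *
from plant import ctrl
print(goto(ctrl.observe(),tow(.026,.165),.197,TH))
crop(cv2.imread('pics/s20.png'),190,120,310,230,5,'pics/s20c.png')"
```

```text
17.5333 [0.6149 0.1931 0.2539] yaw -0.0641 box [0.026  0.1662] [-0.88 -0.48  0.03] -0.0016729191607500603
[ 0.04 -0.01  1.93  0.01]
```

View pics/s20c.png

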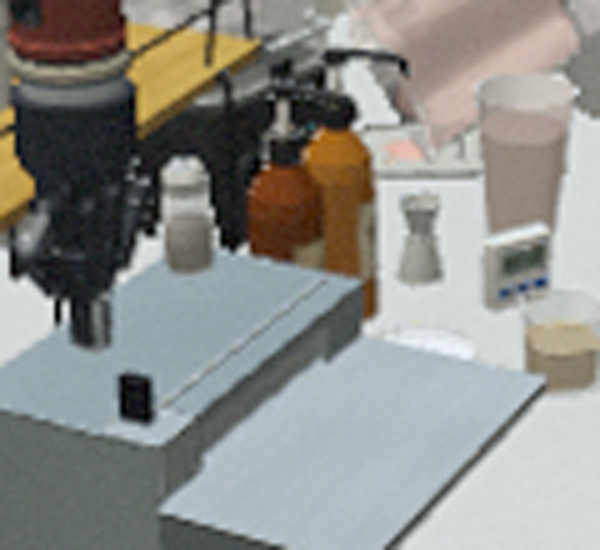

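View pics/w20.png

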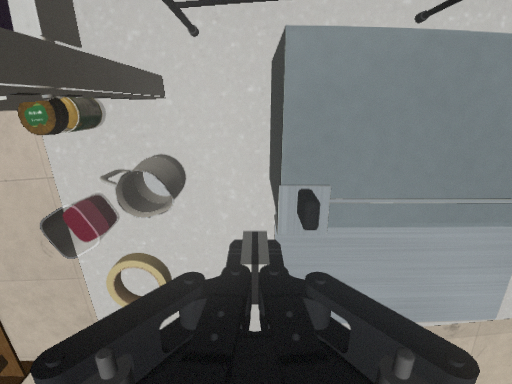

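Request:
play_rows(
  commands=[
    [[0,0,1,0],[0,0,1.85,0],[0,0,1.85,0],[0,0.3,1.85,0],[0,0.6,1.85,0],[0,0.9,1.85,0],[0,1.2,1.85,0],[0,1.5,1.85,0],[0,1.8,1.85,0],[0,2.1,1.85,0],[0,2.4,1.85,0],[0,2.5,1.85,0]],
  ],
)

```text
time_s: 18.63
eef_pos: [0.6091, 0.1152, 0.1999]
orientation: [0.999, -0.033, 0.0, 0.001]
force: [-0.1, 1.0, 1.0]
opening: 0.004
```

```bash
python3 st.py wrist:w21
```

```text
18.6333 [0.6091 0.1152 0.1999] yaw -0.0667 box [0.0253 0.088 ] [-0.06  1.01  1.03] 0.0042007260226119315
```

View pics/w21.png

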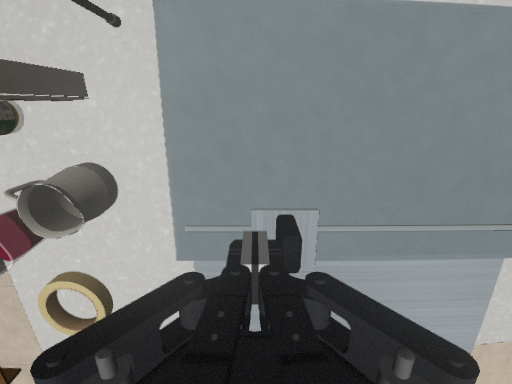

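Close; push on until the stop answers.

Request:
play_rows(
  commands=[
    [[0,0.1,0,0],[0,0.2,0,0],[0,0.3,0,0],[0,0.4,0,0],[0,0.4,0,0]],
  ],
)

```text
time_s: 19.1
eef_pos: [0.6081, 0.1099, 0.1997]
orientation: [1.0, -0.031, 0.0, -0.003]
force: [1.4, 5.2, -2.1]
opening: 0.001
```

```bash
python3 st.py
```

```text
19.1 [0.6081 0.1099 0.1997] yaw -0.0616 box [0.0247 0.0827] [ 1.4   5.23 -2.13] 0.0007422380708170146
```

Request:
play_rows(
  commands=[
    [[0,-0.5,0,0],[0,-0.6,-1,0],[0,-0.6,-2.2,0],[-1,-0.3,-3.4,0],[-2.2,0.5,-4.5,0],[-3.4,1,-5,0],[-4,1.5,-5,0],[-4,1.5,-5,0],[-4,1.5,-5,0]],
  ],
)

```text
time_s: 19.85
eef_pos: [0.4841, 0.0673, 0.3508]
orientation: [0.999, -0.033, 0.001, 0.001]
force: [0.4, 0.5, -0.5]
opening: -0.002
```

```bash
python3 st.py wrist:w22 side:s22;  python3 -c "
from h import *
import pickle
s=pickle.load(open('w22.pkl','rb'))
crop(cv2.imread('pics/s22.png'),170,130,310,240,5,'pics/s22c.png')"
```

```text
19.85 [0.4841 0.0673 0.3508] yaw -0.0662 box [-0.0962  0.032 ] [ 0.42  0.46 -0.49] -0.0023428502383946847
```

View pics/w22.png

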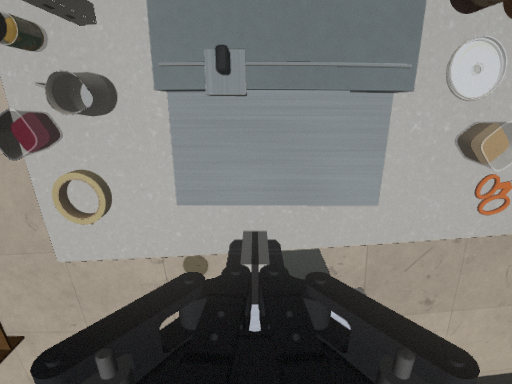

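View pics/s22c.png

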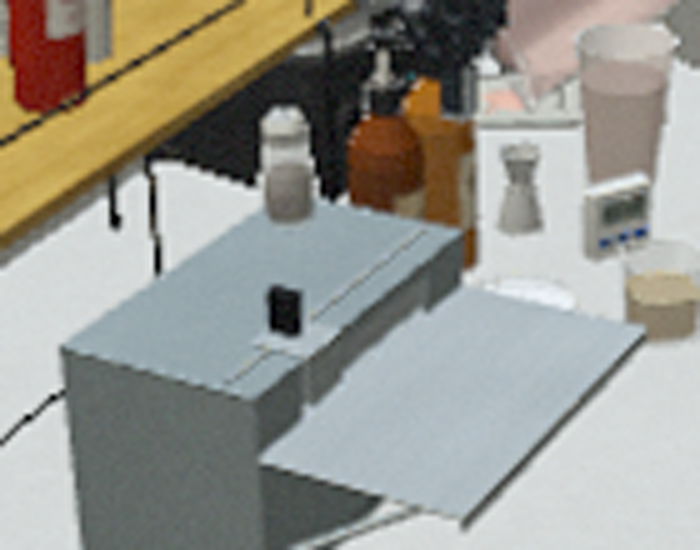

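Run:
```python
from h import *
import pickle
from plant import ctrl
a=cv2.imread("pics/side0.png"); b=cv2.imread("pics/s22.png")
def c(i):
    r=i[183:202,218:236].max(2); m=(r<60); ys,xs=np.nonzero(m); return xs.mean()+218,ys.mean()+183,m.sum()
print(c(a),c(b))
s=pickle.load(open("s22.pkl","rb"))
# slot visible strip on flap
for y in(-.08,-.06,-.03,0,.02):
    u=proj(s,[*tow(.003,y),.15])[0].round().astype(int); print(y,u,a[u[1]-1:u[1]+2,u[0]-1:u[0]+2].mean((0,1)).round(),b[u[1]-1:u[1]+2,u[0]-1:u[0]+2].mean((0,1)).round())
d=cv2.absdiff(a,b).max(2); d[:,300:]=0
n,l,st,_=cv2.connectedComponentsWithStats((d>30).astype(np.uint8)); print(st[(st[:,4]>8)][1:])
```

```text
(np.float64(226.02173913043478), np.float64(191.84782608695653), np.int64(46)) (np.float64(226.54), np.float64(191.84), np.int64(50))
-0.08 [253 188] [92. 96. 91.] [96. 99. 93.]
-0.06 [250 191] [90. 91. 89.] [91. 93. 90.]
-0.03 [246 194] [89. 91. 87.] [91. 94. 90.]
0 [242 197] [89. 91. 87.] [89. 92. 89.]
0.02 [239 200] [89. 92. 87.] [89. 92. 87.]
[[ 245   22   55  133 3243]
 [ 223  188    4   10   14]
 [ 237  194   50   28  747]]
```

```bash
python3 -c "
from plant import ctrl
print(ctrl.sign_off())"
```

```text
the job is handed in; nothing more can be done
None
```

The order pad is in the drop box, the flap looks shut, and the guard is back across the slot. I handed the job in at about 20 s of the 72 s; sign-off gave no verdict.

- **Guard open:** I pushed it aside by its tab until the stop answered with about 11 N, and the wrist picture showed it at the left end.
- **Pad alignment:** I first nudged the pad to the right by its left edge, then squared it with the two open fingers. The squaring turned it about 13 mm too far left, just at the slot's left edge. I backed off, pushed it sideways to the middle and checked that it was centred before going on.
- **Pad through the flap:** I pushed it in until the fingers met the box front, at about 11 N. It had not dropped yet at that point. When I backed the fingers off, it was gone from the shelf and the slot.
- **Guard closed:** I slid it back until the stop answered with about 5 N, then drew the arm clear.

**Last checks:**
- **Slot:** its brightness in the side picture matches the start, so the flap appears shut. I could not see the pad inside the box.
- **Guard tab:** it is within about 0.5 pixel (roughly 3 mm) of its first place in the side picture, on the closed side.
- **Shaker, tubs, tape and scissors:** a before-and-after comparison of the left part of the side picture, which takes in the shaker, tub_berries and the tape, showed no change I would put down to any of them. I only looked over tub_oats and the scissors in the last wrist picture, and they appeared undisturbed.

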